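# Slide a dental cast under the curing lamp and lock it in

### The job

Bring the carrier with the dental cast on it into the curing dock: in between the guide rails and under the lamp hood, right up against the end stop. Then slide the yellow keeper fully shut behind it so that it cannot come out. Do not touch the cast or let it strike the dock or fall off its carrier, and leave the other things on the bench where they are.

Things in the scene. Friction and masses are not known exactly. Their poses are not given: they have to be found in the camera images.
- dock: Curing dock, fixed to the bench, no floor plate: the carrier slides on the bench itself. Origin: on the bench, where the plate's centre is when the carrier is home; +y is the way in, z up. Two aluminium rails along y, 16 mm high, 12 mm thick, inner faces at x = -38.5 and +38.5 mm, from y = -98 to +57 mm. End stop: a bar across, 16 mm high, its face at y = +45 mm.
- dock_mouth (a point): Middle of the dock's mouth, on the bench, at dock (0, -136) mm; axes as the dock. Here the flared rail ends are about 105 mm apart; they narrow to 77 mm at dock y = -98 mm.
- dock_hood (a point): Middle of the hood's front edge, on its underside, at dock (0, -31, 66) mm; axes as the dock. The hood is an amber panel on four white posts outside the rails: x -62 to +62, y -31 to +65, underside 66 mm and top 74 mm above the bench, with a white lamp box on it (x -35 to +35, dock y -13 to +53, top at 108 mm).
- keeper (a joint): Steel bar, 14 mm wide, 2 to 14 mm above the bench, sliding along dock x at dock y = -55 mm through a gap in the +x rail. 0 m = open; grows towards dock -x; 0.036 = shut, at its stop. Inner end at x = 50 mm - value: clear of the channel up to 0.010; shut, it is just behind the plate, beside the tail. Strikes the plate if the carrier is not home. Stiff (2 N), stays where left.
- keeper_tab (a point): Centre of the top of the keeper's yellow upright tab: 20 mm along the dock's x, 14 mm along the dock's y, from 2 to 50 mm above the bench. Axes as the dock. It stands at dock x = 145 mm - joint value, y = -55 mm. A black guide bridges the bar at dock x 51 to 73 mm, 22 mm high.
- carrier: Carrier, loose on the bench, about 0.3 kg: aluminium plate 70 mm (x) by 90 mm (y), 8 mm thick, then a black tail 16 mm wide, 8 mm high along -y, to y = -150 mm, with a red handle at its end. Origin: centre of the plate's underside; +y is the leading end, z up. A low black rim, 4 mm high, on the plate keeps the cast in place.
- carrier_handle (a point): Centre of the top of the carrier's red upright handle: 16 mm along the carrier's x, 24 mm along its y, 0 to 50 mm above the bench, at carrier y = -140 mm. Axes as the carrier. With the carrier home it stays well outside the hood.
- cast: Dental cast, cream base 56 mm (x) by 60 mm (y), pink arch, white teeth, 43 mm tall, about 0.15 kg, standing loose inside the carrier's rim: its underside is 8 mm above the bench, its top 51 mm. Origin: centre of its underside, z up.
- amber_bottle: Bystander, to be left alone: closed amber bottle, black cap, 48 mm across, 95 mm tall. Origin: centre of its underside.
- white_jar: Bystander, to be left alone: white jar, blue cap, 54 mm across, 60 mm tall. Origin: centre of its underside.
- spare_cast: Bystander, to be left alone: pale green-grey plaster cast standing on the bench, 56 x 60 mm, 43 mm tall. Origin: centre of its underside.
- mixing_bowl: Bystander, to be left alone: green mixing bowl, 90 mm across, 50 mm tall. Origin: centre of its underside.
- spatula: Bystander, to be left alone: spatula about 170 mm long, lying flat. Origin: about the middle of its length, on its underside.
- brush: Bystander, to be left alone: brush about 150 mm long, lying flat. Origin: about the middle of its length, on its underside.
Not all that is in view belongs to the job. What is shaped like the cast but red is not meant.

How it is judged:
On the way, in this order (a step that is already met when the one before it is completed fails the run):
1. the carrier is home in the dock, against the end stop, with the cast on it (y of carrier in the frame of dock between -0.005 and 0.005 m and x of carrier in the frame of dock between -0.006 and 0.006 m and height (world z) of carrier between -0.003 and 0.004 m and angle between the y axis of carrier and the y axis of dock, either way round below 0.1 rad and x of cast in the frame of carrier between -0.006 and 0.006 m and y of cast in the frame of carrier between -0.006 and 0.006 m and z of cast in the frame of carrier below 0.011 m and angle between cast's own z axis and vertical below 0.1 rad), for 0.2 s.
2. the keeper is shut behind it (value of joint keeper above 0.03 m), for 0.2 s.
At the end, for the whole second after the job is handed in: The carrier lies flat between the rails, within 5 mm of the end stop, 6 mm of the channel's middle and 0.1 rad of its direction; the cast stands upright within its rim (6 mm); the keeper is shut to at least 0.030 m; carrier and cast are at rest (all of step 1 and linear speed of each of carrier, cast below 0.02 m/s and value of joint keeper above 0.03 m); the robot touches nothing.
It fails at once if the cast is touched by the robot (contact force between cast and the fingers above 0.5 N or contact force between cast and the arm above 0.5 N).
It fails at once if the cast strikes the dock (contact force between cast and dock above 1 N).
It fails at once if the cast tips over or leaves its carrier (angle between cast's own z axis and vertical above 0.5 rad or distance between cast and carrier above 0.03 m).
It fails at once if a bystander is moved by more than 25 mm (distance of any of amber_bottle, white_jar, spare_cast, mixing_bowl, spatula, brush from where it was at the start of the episode above 0.025 m).
It also fails if it takes over 58 s, if anything falls off the work surface, if the arm or the gripper's body presses on something with over 40 N, if the wrist force passes 120 N, or if a joint passes its speed limit or range.

### The arm

A 6-joint arm with a two-finger parallel gripper is mounted at the origin on the work surface. World frame = base frame: x ahead of the robot, y to its left, z up, the work surface at z = 0. Lengths are in m, angles in rad, forces in N, time in s.
With the tool pointing down it reaches from about 0.4 to 0.825 m from the base axis. Payload 7 kg.
Tool frame: the origin (TCP) lies between the finger pads; the fingertips stand 11 mm ahead of it and the grasp point (between the pads) lies 8 mm behind it; z points along the fingers, y is the line along which they close (so a half turn about z gives the same grasp; the last joint's range is limited). The gripper opens to 85 mm and grips with 20 to 120 N. Pads are 22 mm wide; open, the fingers measure 114 mm over their backs; the gripper's body (76 mm by 85 mm) begins 54 mm behind the grasp point. The pads swing forward as they close: fully open they stand 13 mm farther back than shut.
Start: joints at [-0.981, 0.359, 0.012, 0, -1.224, -0.288], TCP at [0.201, -0.644, 0.242] pointing down, gripper open.
Joint ranges: [-3.07, 3.07], [-1.43, 2.12], [-1.02, 1.25], [-3.03, 1.67], [-3.05, -0], [-3.03, 3.03]. Speed limits (rad/s): [2.39, 2.39, 3.01, 3.14, 3.14, 3.14].

### API

Orientations are given as a rotation vector (axis times angle).
In Python, from rig import arm, eyes, workorder, silhouettes gives the robot as it stands.
- The arm moves only by the tool jog_arm, never from a script. Its argument "moves" is a list that holds one entry, the list of rows, each a list of 5 numbers: the shift along the tool's x, y, z in m, then the turn about the tool's z in rad, then the gripper command: -1 is shut, 1 is fully open, values between are in proportion. A call has 1 to 12 rows; each row is the pose to reach, as a shift and turn from the pose commanded when the call began, along the tool's axes at that moment; what a row does not reach only later rows make up. A row lasts 1/10 s, in which the tool goes at most 50 mm and 8.59 degrees, less where a joint would pass 70% of its speed; a pose out of reach is approached as far as the arm can. A call with a gripper value outside its range is refused whole. The fingers move at their own pace and stop on an object; "squeeze" is the grip in N (left out, the last holds). Time passes only in rows, so rows that repeat a pose let the fingers close. It gives the time, the measured TCP pose, the force, the opening and the grip force at its end, in the units of the state.
- arm.observe(): the state, without advancing time (a new reading comes with each control period).
- eyes.read_camera(name): name is "scene" or "top"; returns a dict with "frame" (384x512x3 uint8, red, green, blue), "K" (3x3 intrinsics, pixels), "R" (3x3) and "t" (3): a world point X has camera coordinates R X + t. Camera axes: x right, y down, z forward; pixel columns grow to the right and rows downward; lengths in m; the calibration is good to about 2 mm. A picture is of the moment at which its call begins. There is no depth.
- workorder.close_job(): hands the job in; it is judged then, once.
Trained networks look in the newest picture that a camera, given by its name, has taken for a name from the list of things; names that differ only in an ending like _2 or _b are one class to them, and where a whole thing is asked for, a point or a joint stands for the part that bears it (a point fixed in the world has none). Each returns a list of dicts, best first, with "conf" (0 to 1); they miss things now and then, are a little off and sometimes report something else, mostly with a low value. They report only what shows in the picture. A call takes as long as a camera call. They do not tell look-alikes from the thing itself.
- silhouettes(target, camera): "pixels" (384x512 bool, what is visible of it) and "rect" ([left, top, width, height] in pixels, round what is visible of it).
The state is a dict: "t": time; "joints": joint angles; "qvel": joint speeds; "tau": joint torques, N m; "tool_pos": TCP position; "tool_rot": TCP orientation; "wrist_force": force on the tool from outside, world axes, zero at the start; "wrist_torque": the same for the moment, N m; "grip_width": opening from 0.0 (shut) to 1.0 (fully open); "finger_force": force on a finger pad.
Only numpy, scipy, OpenCV 4.12 (cv2) and the standard library are available. Lean on these libraries where they do the work, as an engineer would, in place of code of your own. Each camera call takes 0.05 s, during which the arm holds its last target. There are 200 camera calls.

## Working session

There is one attempt and no reset: what is moved stays moved. The work goes in short steps, Python scripts to look and compute and a tool call to move; the robot and the scene stay as the last step left them, time stands still between calls to the robot, and variables do not carry over. Pictures are saved under pics/ and viewed, at most 10 in all, crops included, and the job is handed in when it is done.

Besides the shell and the picture viewer there is one more tool, called after "Emit:" by a JSON object that holds its "fn" and its "kwargs", one argument or row to a line. jog_arm: Moves the arm, as the interface text tells. Its arguments: {"type":"object","properties":{"moves":{"type":"array","items":{"type":"array","items":{"type":"array","items":{"type":"number"}}}},"squeeze":{"type":"number"}},"required":["moves"]}

```bash
mkdir -p pics; ls
python3 - <<'E'
from rig import arm, eyes, workorder, silhouettes
import cv2,numpy as np
s=arm.observe(); print(s['t'],s['tool_pos'],s['tool_rot'],s['grip_width'])
ims=[]
for c in ['scene','top']:
    d=eyes.read_camera(c); cv2.imwrite(f'pics/{c}0.png',cv2.cvtColor(d['frame'],cv2.COLOR_RGB2BGR))
    np.savez(f'{c}0.npz',**{k:d[k] for k in('frame','K','R','t')})
    print(c,d['K'].tolist(),d['R'].tolist(),d['t'].tolist())
    for n in ['carrier','carrier_handle','cast','keeper_tab','dock']:
        for r in silhouettes(n,c): print(c,n,r['conf'],r['rect'])
E
```

```text
pics
0.0 [ 0.20047663 -0.64405293  0.24135507] [ 4.72039544e-01 -3.10552284e+00 -2.52069191e-03] 0.9973801291799073
scene [[473.4174978954841, 0.0, 263.84532501569186], [0.0, 473.4174978954841, 189.6246061151876], [0.0, 0.0, 1.0]] [[0.8631016642613842, 0.5048571987904952, -0.013218395464030065], [0.3944790625973057, -0.690280561886451, -0.6065467954363263], [-0.31534391752748325, 0.5182971683418113, -0.7949378962958553]] [-0.46277745077939453, -0.1442932189382574, 1.5068423064488077]
scene carrier 0.95 [175.1, 228.2, 64.3, 46.6]
scene carrier_handle 0.75 [174.4, 227.2, 62.6, 46.6]
scene carrier_handle 0.67 [252.1, 103.7, 49.4, 19.1]
scene cast 0.93 [239.7, 244.4, 25.9, 24.9]
scene cast 0.88 [265.0, 209.0, 26.1, 25.6]
scene cast 0.77 [201.7, 220.2, 31.6, 27.0]
scene keeper_tab 0.73 [277.5, 172.9, 33.0, 21.4]
scene dock 0.19 [233.8, 122.3, 77.7, 76.1]
top [[464.5178999880299, 0.0, 257.04280030987087], [0.0, 464.5178999880299, 197.3138782130288], [0.0, 0.0, 1.0]] [[-0.020147573507040332, -0.9995935045167087, -0.02017178747119032], [-0.9808757136985504, 0.023668887092292572, -0.19319062622231833], [0.19358953886545002, 0.01589369408969398, -0.9809538627937836]] [0.04717692132728302, 0.5493515276993494, 1.0411603886901066]
top carrier 0.67 [304.5, 218.4, 92.5, 31.8]
top carrier_handle 0.64 [306.6, 218.8, 87.0, 31.5]
top cast 0.76 [314.6, 220.0, 28.0, 22.8]
top cast 0.64 [265.0, 176.0, 27.2, 25.7]
top cast 0.55 [316.7, 169.5, 26.0, 30.2]
top keeper_tab 0.6 [216.5, 173.3, 7.7, 46.0]
top dock 0.74 [161.0, 174.2, 89.8, 88.9]
top dock 0.7 [175.1, 279.9, 24.1, 22.2]
top dock 0.66 [309.1, 218.3, 81.0, 30.2]
```

View pics/top0.png

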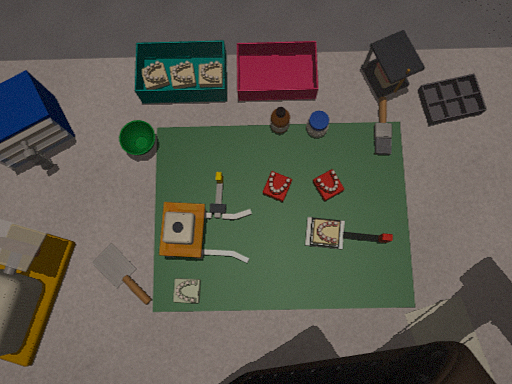

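View pics/scene0.png

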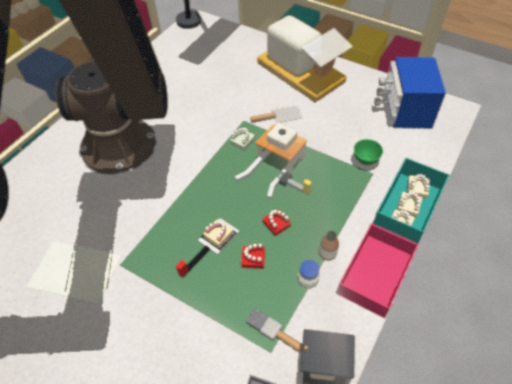

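The top picture shows the dock at about (185,231), opening to image right. The carrier plate is at (325,233) with its red handle at (387,238), and the keeper's yellow tab is at (219,176). The cast-shaped things are a cream one on the carrier (325,233), red ones at (278,186) and (328,184), and the pale spare at (186,291). Only the cream one at (325,233) stands on a plate with a tail, so that is the one meant. I'll confirm it in an enlarged crop and measure.

```bash
cat > h.py <<'E'
import numpy as np,cv2
def ray(d,uv,z):
    K,R,t=d['K'],d['R'],d['t']; c=-R.T@t
    v=R.T@np.linalg.solve(K,np.array([uv[0],uv[1],1.])); return c+v*(z-c[2])/v[2]
def proj(d,X):
    p=d['K']@(d['R']@np.asarray(X,float)+d['t']); return p[:2]/p[2]
def blob(f,lo,hi,box,show=None):
    h=cv2.cvtColor(f,cv2.COLOR_RGB2HSV); m=cv2.inRange(h,lo,hi); k=np.zeros_like(m)
    x0,y0,x1,y1=box; k[y0:y1,x0:x1]=m[y0:y1,x0:x1]; return k
E
python3 - <<'E'
from h import *
d=np.load('top0.npz'); f=d['frame']
c=cv2.cvtColor(f[165:275,150:410],cv2.COLOR_RGB2BGR); cv2.imwrite('pics/crop1.png',cv2.resize(c,None,fx=3,fy=3,interpolation=cv2.INTER_CUBIC))
np.set_printoptions(precision=4,suppress=True)
for n,lo,hi,box,z in [('handle',(0,150,90),(6,255,255),(375,225,400,250),.05),('handle2',(174,150,60),(180,255,255),(375,225,400,250),.05),
  ('tab',(22,120,60),(35,255,255),(205,160,235,190),.05),('hood',(8,120,90),(22,255,255),(150,195,215,265),.074)]:
    m=blob(f,lo,hi,box,1); p=np.argwhere(m)[:,::-1]
    if len(p)==0: print(n,'none');continue
    r=cv2.minAreaRect(p.astype(np.float32)); b=cv2.boxPoints(r)
    print(n,len(p),p.mean(0),ray(d,p.mean(0),z),r,[ray(d,q,z)[:2].round(4).tolist() for q in b])
E
```

```text
handle 65 [387.2308 236.8154] [ 0.4506 -0.2643  0.05  ] ((387.0, 237.0), (6.0, 10.0), 90.0) [[0.4574, -0.2528], [0.4569, -0.2758], [0.443, -0.2748], [0.4435, -0.2518]]
handle2 none
tab 58 [218.3966 176.3276] [0.6044 0.1265 0.05  ] ((218.5, 177.0), (7.0, 10.0), 0.0) [[0.5907, 0.1347], [0.6153, 0.1346], [0.6149, 0.1178], [0.5903, 0.1179]]
hood 1264 [184.0324 230.4209] [0.4731 0.2034 0.074 ] ((181.51174926757812, 229.3470458984375), (42.02967834472656, 54.14772415161133), 4.39870548248291) [[0.419, 0.2609], [0.5435, 0.2539], [0.5336, 0.1564], [0.4097, 0.1656]]
```

View pics/crop1.png

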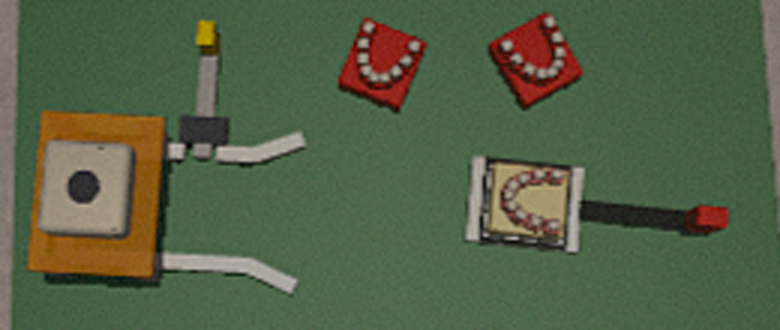

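The crop confirms it: the cream cast with the pink arch sits on the silver plate with the black tail and red handle, at crop (525,203). The red ones at crop (382,62) and (536,58) are not meant. Next I'll fit the dock and carrier poses to the corner points.

```bash
cat > fit.py <<'E'
from h import *
from scipy.optimize import least_squares
def T(p,X):
    X=np.asarray(X,float)/1000; c,s=np.cos(p[2]),np.sin(p[2])
    return np.c_[p[0]+c*X[:,0]-s*X[:,1],p[1]+s*X[:,0]+c*X[:,1],X[:,2]]
def fit(d,obj,uv,p0):
    f=lambda p:(np.array([proj(d,q) for q in T(p,obj)])-uv).ravel()
    r=least_squares(f,p0,loss='soft_l1',f_scale=.7); return r.x,f(r.x).reshape(-1,2)
E
python3 - <<'E'
from fit import *
np.set_printoptions(precision=4,suppress=True)
d=dict(np.load('top0.npz')); s=dict(np.load('scene0.npz'))
print('cam',-d['R'].T@d['t'])
U=lambda a:(np.array(a,float)+.5)/3-.5+[150,165]
pd,r=fit(d,[(62,65,74),(62,-31,74),(-62,-31,74),(-62,65,74),(35,53,108),(35,-13,108),(-35,-13,108),(-35,53,108)],
  U([(41,112),(164,117),(158,277),(29,270),(45,140),(132,145),(128,236),(38,230)]),[.47,.2,0]); print('dock',pd,'\n',r)
pc,r=fit(d,[(35,45,8),(-35,45,8),(35,-45,8),(-35,-45,8),(0,-140,50)],U([(474,156),(466,240),(585,168),(577,252),(713,216)]),[.45,-.1,0]); print('carrier',pc,'\n',r)
print('handle',T(pc,[(0,-140,50)]),'tab', T(pd,[(145,-55,50)]))
m=blob(s['frame'],(0,150,60),(6,255,255),(170,255,195,280));p=np.argwhere(m)[:,::-1];print('scene handle blob',len(p),p.mean(0),proj(s,T(pc,[(0,-140,35)])[0]))
im=cv2.resize(cv2.cvtColor(d['frame'][165:275,150:410],cv2.COLOR_RGB2BGR),None,fx=3,fy=3,interpolation=cv2.INTER_CUBIC)
im2=cv2.resize(cv2.cvtColor(s['frame'][120:280,165:325],cv2.COLOR_RGB2BGR),None,fx=3,fy=3,interpolation=cv2.INTER_CUBIC)
def poly(p,X,col):
    for c,i,o in((d,im,(150,165)),(s,im2,(165,120))):
        q=np.array([proj(c,x) for x in T(p,X)]); q=(q-o+.5)*3-.5
        cv2.polylines(i,[np.round(q).astype(int)],True,col,1,cv2.LINE_AA)
B=(255,80,0)
poly(pd,[(62,65,74),(62,-31,74),(-62,-31,74),(-62,65,74)],B)
poly(pd,[(38.5,-40,16),(38.5,-98,16),(52.5,-136,16)][:]+[(38.5,-98,16)],B)
poly(pd,[(-38.5,-40,16),(-38.5,-98,16),(-52.5,-136,16)]+[(-38.5,-98,16)],B)
poly(pd,[(155,-48,50),(155,-62,50),(135,-62,50),(135,-48,50)],(255,0,255))
poly(pc,[(35,45,8),(-35,45,8),(-35,-45,8),(35,-45,8)],B)
poly(pc,[(8,-128,50),(-8,-128,50),(-8,-152,50),(8,-152,50)],(255,255,0))
cv2.imwrite('pics/ov1.png',np.vstack([im,np.zeros((0,780,3),np.uint8)])); cv2.imwrite('pics/ov2.png',im2)
E
```

```text
cam [0.3382 0.0176 1.1284]
dock [ 0.4753  0.1904 -0.055 ] 
 [[ 0.1369 -0.1159]
 [ 0.3753 -0.516 ]
 [-0.721   0.0378]
 [ 0.114   0.9456]
 [-0.0622 -0.209 ]
 [ 0.3323 -0.9573]
 [-0.2705  0.0695]
 [-0.048   1.0855]]
carrier [ 0.4688 -0.1261 -0.1306] 
 [[-0.1869 -0.3795]
 [-0.1263  0.24  ]
 [-0.1552 -0.4505]
 [ 0.3388  0.3107]
 [ 0.1429  0.1774]]
handle [[ 0.4505 -0.2649  0.05  ]] tab [[0.617  0.1275 0.05  ]]
scene handle blob 117 [181.9402 267.8803] [181.7178 266.6041]
```

View pics/ov1.png

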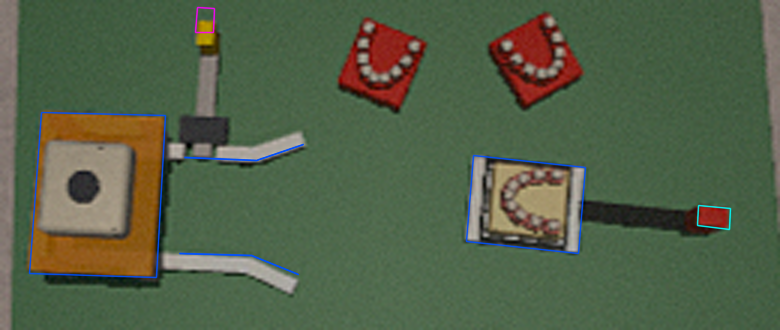

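View pics/ov2.png

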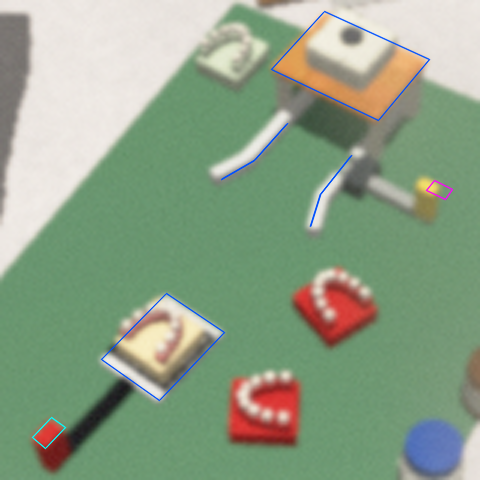

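The overlays match in both views: plate, handle, hood and inner rail edges all fit to about 1 px. The keeper tab sits a little inward of its 0 position. I'll check that value and plan the grasp.

```bash
cat >> fit.py <<'E'
from scipy.spatial.transform import Rotation as Ro
PD=np.array([.4753,.1904,-.055]); PC=np.array([.4688,-.1261,-.1306])
def plan(s,target,yaw_y):
    """shift in tool axes to world target; turn about tool z to bring tool y to world angle yaw_y (mod pi)"""
    R=Ro.from_rotvec(s['tool_rot']).as_matrix(); a=np.arctan2(R[1,1],R[0,1])
    dw=(yaw_y-a+np.pi/2)%np.pi-np.pi/2
    return (R.T@(np.array(target)-s['tool_pos'])).round(4), round(-dw,4)
E
python3 - <<'E'
from fit import *; from rig import arm
np.set_printoptions(precision=4,suppress=True)
d=dict(np.load('top0.npz'))
for v in (0,5,8,10,12): print(v,proj(d,T(PD,[(155-v,-55,50)])[0]),proj(d,T(PD,[(135-v,-55,50)])[0]),proj(d,T(PD,[(135-v,-55,2)])[0]))
m=blob(d['frame'],(20,90,30),(36,255,255),(205,160,235,190)); r=np.where(m.any(1))[0]; print(r.min(),r.max())
print(d['frame'][168:186,218].tolist())
s=arm.observe(); h=T(PC,[(0,-140,0)])[0]
for z in(.10,.028): print(plan(s,[h[0],h[1],z],PC[2]))
E
```

```text
0 [218.1598 167.1849] [217.7341 175.2764] [219.7195 179.8893]
5 [218.0536 169.2026] [217.6272 177.308 ] [219.6186 181.8421]
8 [217.9898 170.4148] [217.5629 178.5287] [219.558  183.0154]
10 [217.9473 171.2237] [217.5201 179.3432] [219.5176 183.7982]
12 [217.9047 172.0331] [217.4772 180.1582] [219.4771 184.5815]
172 182
[[72, 98, 73], [61, 92, 61], [63, 93, 72], [82, 97, 62], [164, 133, 0], [180, 144, 0], [174, 145, 0], [170, 142, 0], [174, 149, 0], [176, 150, 0], [179, 153, 0], [169, 137, 0], [55, 43, 18], [69, 53, 0], [59, 44, 0], [78, 71, 61], [144, 132, 128], [134, 123, 117]]
(array([-0.3515,  0.2881,  0.1423]), np.float64(-1.1384))
(array([-0.3515,  0.2881,  0.2143]), np.float64(-1.1384))
```

Emit:
{"fn": "jog_arm", "kwargs": {
  "moves": [
    [[-0.18, 0.14, 0.04, -0.57, 1], [-0.18, 0.14, 0.04, -0.57, 1], [-0.18, 0.14, 0.04, -0.57, 1], [-0.18, 0.14, 0.04, -0.57, 1], [-0.3515, 0.288, 0.122, -1.138, 1], [-0.3515, 0.288, 0.122, -1.138, 1], [-0.3515, 0.288, 0.122, -1.138, 1], [-0.3515, 0.288, 0.122, -1.138, 0.2], [-0.3515, 0.288, 0.122, -1.138, 0.2], [-0.3515, 0.288, 0.122, -1.138, 0.2], [-0.3515, 0.288, 0.122, -1.138, 0.2], [-0.3515, 0.288, 0.122, -1.138, 0.2]]
  ]
}}

```text
t: 1.8
tool_pos: [0.4509, -0.2646, 0.1203]
tool_rot: [2.073, -2.36, -0.0]
wrist_force: [0.5, 0.1, 0.2]
grip_width: 0.599
finger_force: 0.0
```

Run:
```python
from fit import *; from rig import arm,eyes
s=arm.observe(); print(s['t'],s['tool_pos'],s['grip_width'],s['wrist_force'])
h=T(PC,[(0,-140,0)])[0]; print(plan(s,[h[0],h[1],.028],PC[2]))
```

```text
1.8 [ 0.45091248 -0.26460996  0.12034624] 0.5989365683291079 [0.48142512 0.12456961 0.19115237]
(array([0.0003, 0.0003, 0.0923]), np.float64(0.0012))
```

Emit:
{"fn": "jog_arm", "kwargs": {
  "moves": [
    [[0, 0, 0.04, 0, 0.2], [0, 0, 0.07, 0, 0.2], [0, 0, 0.092, 0, 0.2], [0, 0, 0.092, 0, 0.2], [0, 0, 0.092, 0, -1], [0, 0, 0.092, 0, -1], [0, 0, 0.092, 0, -1], [0, 0, 0.092, 0, -1], [0, 0, 0.092, 0, -1], [0, 0, 0.092, 0, -1]]
  ],
  "squeeze": 50
}}

```text
t: 2.8
tool_pos: [0.4515, -0.2656, 0.03]
tool_rot: [-2.071, 2.36, -0.004]
wrist_force: [-1.3, -2.1, 7.5]
grip_width: 0.184
finger_force: 49.8
```

```bash
cat >> fit.py <<'E'
def go(s,x,y,z=.028):
    """carrier pose wanted in dock mm, aligned -> tool shift for held handle"""
    h=T(PD,[(x,y-140,0)])[0]; return plan(s,[h[0],h[1],z],PD[2])
E
python3 - <<'E'
from fit import *; from rig import arm
s=arm.observe(); print(s['t'],s['tool_pos'],s['grip_width'],s['wrist_force'],s['finger_force'])
for x,y in((-1,-290),(-1,-200),(-1,-100),(-1,0)): print(y,go(s,x,y))
E
```

```text
2.8 [ 0.4515033  -0.26557119  0.02997529] 0.1838879658866117 [-1.29749352 -2.08817541  7.47638314] 49.83801484107971
-290 (array([-0.0263,  0.0043,  0.0019]), np.float64(-0.0752))
-200 (array([-0.1161,  0.0111,  0.0019]), np.float64(-0.0752))
-100 (array([-0.2158,  0.0186,  0.0018]), np.float64(-0.0752))
0 (array([-0.3155,  0.0261,  0.0017]), np.float64(-0.0752))
```

Emit:
{"fn": "jog_arm", "kwargs": {
  "moves": [
    [[-0.004, 0.001, 0, -0.015, -1], [-0.01, 0.002, 0, -0.03, -1], [-0.018, 0.003, 0, -0.05, -1], [-0.028, 0.0045, 0, -0.065, -1], [-0.04, 0.0055, 0, -0.075, -1], [-0.053, 0.0065, 0, -0.075, -1], [-0.066, 0.0075, 0, -0.075, -1], [-0.08, 0.0085, 0, -0.075, -1], [-0.094, 0.0095, 0, -0.075, -1], [-0.106, 0.0103, 0, -0.075, -1], [-0.116, 0.011, 0, -0.075, -1], [-0.116, 0.011, 0, -0.075, -1]]
  ]
}}

```text
t: 4.0
tool_pos: [0.4562, -0.1476, 0.0299]
tool_rot: [-2.159, 2.279, -0.003]
wrist_force: [-2.2, 6.3, 13.5]
grip_width: 0.184
finger_force: 50.7
```

Run:
```python
from fit import *; from rig import arm,eyes
s=arm.observe(); print(s['t'],s['tool_pos'],s['grip_width'],s['wrist_force'],s['finger_force'])
for x,y in((-1,-100),(-1,-50),(-1,0)): print(y,go(s,x,y))
d=eyes.read_camera('top'); np.savez('top1.npz',**{k:d[k] for k in('frame','K','R','t')})
im=cv2.resize(cv2.cvtColor(d['frame'][165:275,150:350],cv2.COLOR_RGB2BGR),None,fx=4,fy=4,interpolation=cv2.INTER_CUBIC)
def poly(X,col):
    q=np.array([proj(d,x) for x in T(PD,X)]); q=(q-[150,165]+.5)*4-.5
    cv2.polylines(im,[np.round(q).astype(int)],True,col,1,cv2.LINE_AA)
poly([(34,-155,8),(-36,-155,8),(-36,-245,8),(34,-245,8)],(255,80,0))
for k in(1,-1): poly([(k*38.5,-40,16),(k*38.5,-98,16),(k*52.5,-136,16),(k*38.5,-98,16)],(255,80,0))
cv2.imwrite('pics/ov3.png',im)
```

```text
4.0 [ 0.45619499 -0.14757374  0.02993572] 0.18350765740970754 [-2.16496417  6.33117207 13.50755068] 50.74643611907959
-100 (array([-0.0985,  0.0004,  0.002 ]), np.float64(0.0009))
-50 (array([-0.1485,  0.0004,  0.002 ]), np.float64(0.0009))
0 (array([-0.1985,  0.0003,  0.002 ]), np.float64(0.0009))
```

View pics/ov3.png

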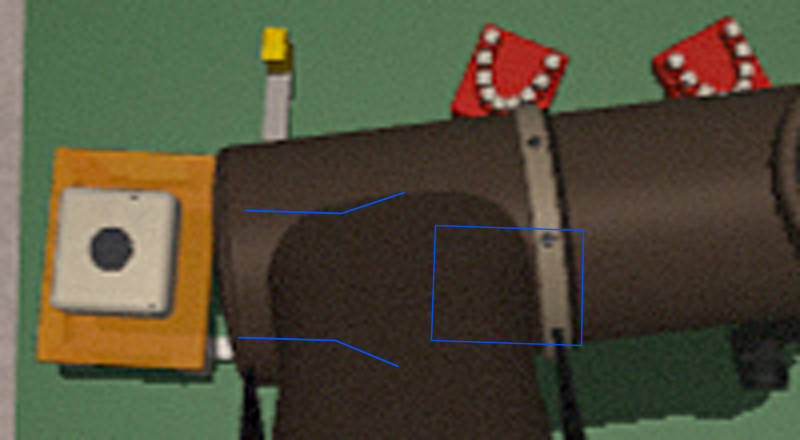

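The top view is blocked by the arm: dock at (130,260), plate hidden. I'll check the plate from the scene camera.

```bash
cat > scn.py <<'E'
from fit import *; from rig import arm,eyes
import sys
y,x=float(sys.argv[1]),float(sys.argv[2])
d=eyes.read_camera('scene'); o=(165,110)
im=cv2.resize(cv2.cvtColor(d['frame'][110:255,165:345],cv2.COLOR_RGB2BGR),None,fx=4,fy=4,interpolation=cv2.INTER_CUBIC)
def poly(X,col=(255,80,0)):
    q=np.array([proj(d,k) for k in T(PD,X)]); q=(q-o+.5)*4-.5
    cv2.polylines(im,[np.round(q).astype(int)],True,col,1,cv2.LINE_AA)
poly([(x+35,y+45,8),(x-35,y+45,8),(x-35,y-45,8),(x+35,y-45,8)])
for k in(1,-1): poly([(k*38.5,-40,16),(k*38.5,-98,16),(k*52.5,-136,16),(k*38.5,-98,16)])
cv2.imwrite(sys.argv[3],im)
E
python3 scn.py -198.5 -1 pics/s1.png
```

```text
(no output)
```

View pics/s1.png

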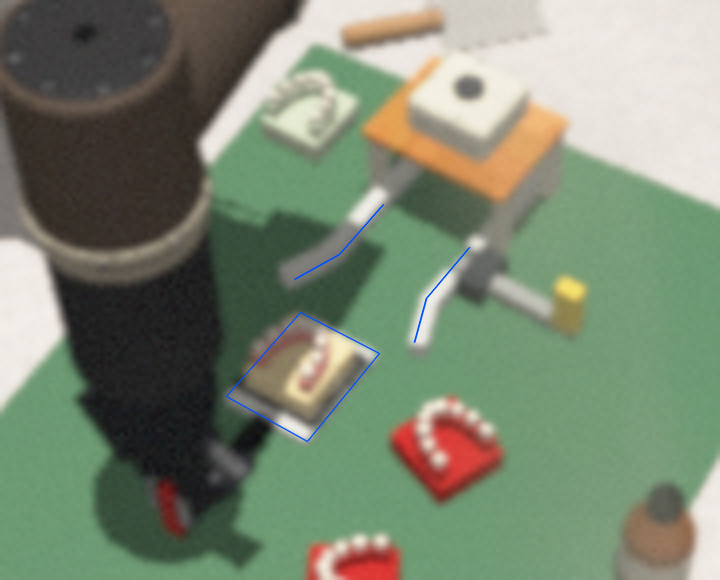

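The plate at (303,377) sits on its predicted outline, in line with the channel. The left rail, hood and keeper tab (568,305) are undisturbed.

Emit:
{"fn": "jog_arm", "kwargs": {
  "moves": [
    [[-0.006, 0, -0.0005, 0, -1], [-0.016, 0, -0.001, 0, -1], [-0.028, 0, -0.001, 0, -1], [-0.04, 0, -0.001, 0, -1], [-0.05, 0, -0.001, 0, -1], [-0.06, 0, -0.001, 0, -1], [-0.07, 0, -0.001, 0, -1], [-0.08, 0, -0.001, 0, -1], [-0.088, 0, -0.001, 0, -1], [-0.094, 0, -0.001, 0, -1], [-0.098, 0, -0.001, 0, -1], [-0.098, 0, -0.001, 0, -1]]
  ]
}}

```text
t: 5.3
tool_pos: [0.4606, -0.0499, 0.03]
tool_rot: [-2.159, 2.281, -0.001]
wrist_force: [-2.6, 0.7, 7.9]
grip_width: 0.177
finger_force: 49.9
```

```bash
python3 - <<'E'
from fit import *; from rig import arm
s=arm.observe(); print(s['t'],s['tool_pos'],s['wrist_force'],s['wrist_torque'],go(s,-1,-100),go(s,-1,0))
E
python3 scn.py -100 -1 pics/s2.png
```

```text
5.3 [ 0.46056248 -0.04994009  0.02995475] [-2.60452753  0.67587972  7.90043492] [0.233114   0.67715838 0.02971143] (array([-0.0008, -0.0005,  0.002 ]), np.float64(-0.0001)) (array([-0.1008, -0.0005,  0.002 ]), np.float64(-0.0001))
```

View pics/s2.png

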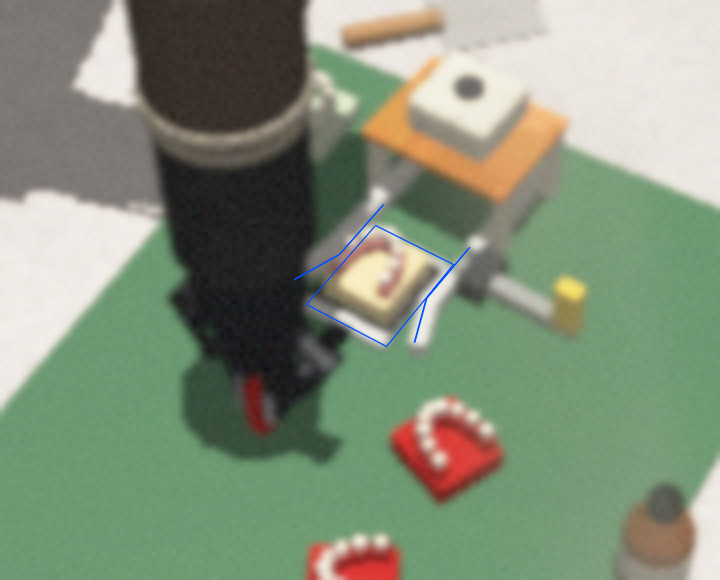

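The plate at (382,285) is squarely between the rails, on its outline, and the forces are low. Continuing in gently.

Emit:
{"fn": "jog_arm", "kwargs": {
  "moves": [
    [[-0.005, 0, 0, 0, -1], [-0.012, 0, 0, 0, -1], [-0.02, 0, 0, 0, -1], [-0.028, 0, 0, 0, -1], [-0.034, 0, 0, 0, -1], [-0.038, 0, 0, 0, -1], [-0.04, 0, 0, 0, -1]]
  ]
}}

```text
t: 6.05
tool_pos: [0.4625, -0.0106, 0.0299]
tool_rot: [2.159, -2.282, 0.001]
wrist_force: [-0.1, -7.2, 7.5]
grip_width: 0.178
finger_force: 49.9
```

Emit:
{"fn": "jog_arm", "kwargs": {
  "moves": [
    [[-0.006, 0, 0, 0, -1], [-0.013, 0, 0, 0, -1], [-0.02, 0, 0, 0, -1], [-0.028, 0, 0, 0, -1], [-0.036, 0, 0, 0, -1], [-0.043, 0, 0, 0, -1], [-0.049, 0, 0, 0, -1], [-0.053, 0, 0, 0, -1], [-0.055, 0, 0, 0, -1], [-0.055, 0, 0, 0, -1]]
  ]
}}

```text
t: 7.05
tool_pos: [0.4654, 0.0443, 0.0299]
tool_rot: [2.159, -2.282, 0.0]
wrist_force: [-1.8, -3.5, 8.5]
grip_width: 0.176
finger_force: 50.1
```

Run:
```python
from fit import *; from rig import arm
s=arm.observe(); print(s['t'],s['tool_pos'],s['wrist_force'],s['wrist_torque'],go(s,-1,0))
```

```text
7.05 [0.46540989 0.04428339 0.02994563] [-1.76504222 -3.46853108  8.47991468] [-1.22912913  0.44276941 -0.05383982] (array([-0.0064, -0.0008,  0.0019]), np.float64(-0.0005))
```

Now creep up to the end stop, watching the force.

Emit:
{"fn": "jog_arm", "kwargs": {
  "moves": [
    [[-0.001, 0, 0, 0, -1], [-0.002, 0, 0, 0, -1], [-0.003, 0, 0, 0, -1], [-0.004, 0, 0, 0, -1], [-0.005, 0, 0, 0, -1], [-0.006, 0, 0, 0, -1], [-0.006, 0, 0, 0, -1]]
  ]
}}

```text
t: 7.75
tool_pos: [0.4657, 0.0499, 0.03]
tool_rot: [2.158, -2.282, 0.001]
wrist_force: [-0.6, -6.2, 8.8]
grip_width: 0.176
finger_force: 50.1
```

Emit:
{"fn": "jog_arm", "kwargs": {
  "moves": [
    [[-0.001, 0, 0, 0, -1], [-0.002, 0, 0, 0, -1], [-0.003, 0, 0, 0, -1], [-0.003, 0, 0, 0, -1]]
  ]
}}

```text
t: 8.15
tool_pos: [0.4653, 0.0516, 0.0299]
tool_rot: [2.157, -2.281, 0.001]
wrist_force: [1.2, -15.1, 11.1]
grip_width: 0.182
finger_force: 50.4
```

Emit:
{"fn": "jog_arm", "kwargs": {
  "moves": [
    [[-0.001, 0, 0, 0, -1], [-0.002, 0, 0, 0, -1], [-0.003, 0, 0, 0, -1], [-0.003, 0, 0, 0, -1]]
  ]
}}

```text
t: 8.55
tool_pos: [0.464, 0.0522, 0.0299]
tool_rot: [2.153, -2.279, 0.001]
wrist_force: [1.7, -29.2, 17.6]
grip_width: 0.178
finger_force: 51.4
```

The carrier is against the end stop: the tool stalls while the force rises to 29 N. I'll relax, open partly, lift and look.

Emit:
{"fn": "jog_arm", "kwargs": {
  "moves": [
    [[0.002, 0, 0, 0, -1], [0.0035, 0, 0, 0, -1], [0.0035, 0, 0, 0, -0.1], [0.0035, 0, 0, 0, -0.1], [0.0035, 0, 0, 0, -0.1], [0.0035, 0, 0, 0, -0.1], [0.0035, 0, 0, 0, -0.1], [0.0035, 0, -0.03, 0, -0.1], [0.0035, 0, -0.07, 0, -0.1], [0.0035, 0, -0.11, 0, -0.1], [0.0035, 0, -0.14, 0, -0.1], [0.0035, 0, -0.14, 0, -0.1]]
  ]
}}

```text
t: 9.75
tool_pos: [0.4685, 0.0537, 0.1736]
tool_rot: [-2.154, 2.276, -0.004]
wrist_force: [-0.4, -0.5, -1.0]
grip_width: 0.451
finger_force: 0.0
```

```bash
python3 - <<'E'
from fit import *; from rig import arm
s=arm.observe(); print(s['t'],s['tool_pos'],s['wrist_force'],s['grip_width'])
for x,z in((190,.17),(190,.035),(155-11+20,.035)):
    p=T(PD,[(x,-55,0)])[0]; print(p,plan(s,[p[0],p[1],z],PD[2]))
E
python3 scn.py 0 0 pics/s3.png
```

```text
9.75 [0.46851342 0.05365139 0.17360007] [-0.44858722 -0.50457144 -0.96708298] 0.45076651254491357
[0.66198922 0.12503843 0.        ] (array([-0.0819, -0.1892,  0.0052]), np.float64(-0.0002))
[0.66198922 0.12503843 0.        ] (array([-0.0815, -0.1883,  0.1402]), np.float64(-0.0002))
[0.63602854 0.12646771 0.        ] (array([-0.0815, -0.1623,  0.14  ]), np.float64(-0.0002))
```

View pics/s3.png

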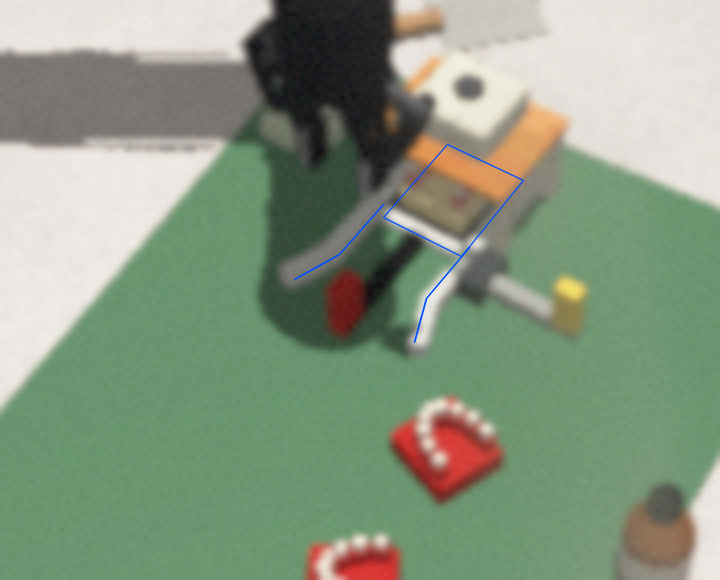

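The carrier is home: the plate's rear edge at (423,235) lies on the predicted outline, the cast shows under the hood, and the handle stands free at (346,303). Next I'll grasp the keeper tab at (568,300).

Emit:
{"fn": "jog_arm", "kwargs": {
  "moves": [
    [[-0.04, -0.067, 0, 0, 0.2], [-0.04, -0.067, 0, 0, 0.2], [-0.082, -0.134, 0, 0, 0.2], [-0.082, -0.134, 0, 0, 0.2], [-0.082, -0.134, 0, 0, 0.2], [-0.082, -0.134, 0.04, 0, 0.2], [-0.082, -0.134, 0.07, 0, 0.2], [-0.082, -0.134, 0.07, 0, 0.2]]
  ]
}}

```text
t: 10.6
tool_pos: [0.6007, 0.1254, 0.0938]
tool_rot: [2.151, -2.277, -0.006]
wrist_force: [-0.7, -0.4, 0.5]
grip_width: 0.598
finger_force: 0.0
```

```bash
python3 - <<'E'
from fit import *; from rig import arm,eyes
s=arm.observe(); print(s['t'],s['tool_pos'],s['wrist_force'],s['grip_width'])
p=T(PD,[(135,-55,0)])[0]; print(p,plan(s,[p[0],p[1],.029],PD[2]))
E
python3 scn.py 0 0 pics/s4.png
```

```text
10.6 [0.6007262  0.12535173 0.09381127] [-0.70372186 -0.36920682  0.45592617] 0.5976350982626311
[0.60707239 0.12806191 0.        ] (array([-0.0033, -0.0068,  0.0647]), np.float64(-0.0022))
```

View pics/s4.png

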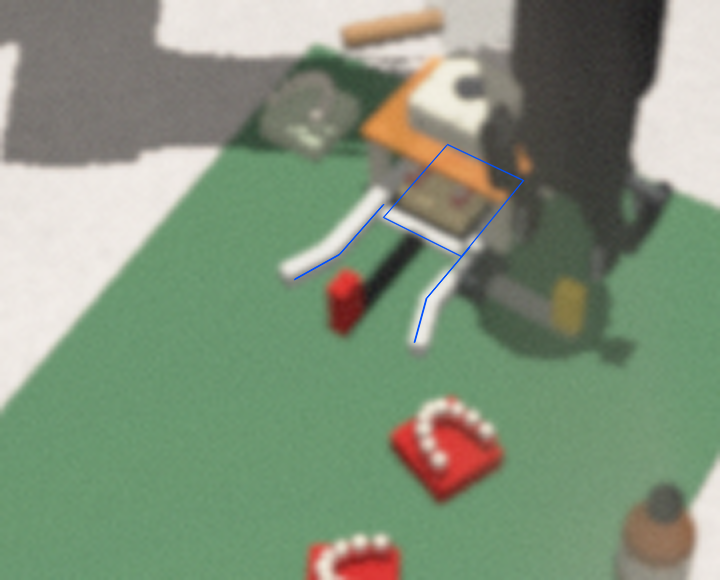

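The carrier is still home and the gripper is over the tab, 7 mm short towards the robot. I'll correct, descend and close.

Emit:
{"fn": "jog_arm", "kwargs": {
  "moves": [
    [[-0.0033, -0.007, 0, 0, 0.2], [-0.0033, -0.007, 0.02, 0, 0.2], [-0.0033, -0.007, 0.045, 0, 0.2], [-0.0033, -0.007, 0.064, 0, 0.2], [-0.0033, -0.007, 0.064, 0, 0.2], [-0.0033, -0.007, 0.064, 0, -1], [-0.0033, -0.007, 0.064, 0, -1], [-0.0033, -0.007, 0.064, 0, -1], [-0.0033, -0.007, 0.064, 0, -1], [-0.0033, -0.007, 0.064, 0, -1]]
  ],
  "squeeze": 30
}}

```text
t: 11.65
tool_pos: [0.6127, 0.1304, 0.0373]
tool_rot: [-2.157, 2.281, -0.001]
wrist_force: [-2.6, -0.1, 6.6]
grip_width: 0.229
finger_force: 31.7
```

Run:
```python
from fit import *; from rig import arm,eyes
s=arm.observe(); print(s['t'],s['tool_pos'],s['wrist_force'],s['grip_width'],s['finger_force'])
c,n=np.cos(PD[2]),np.sin(PD[2]); q=s['tool_pos'][:2]-PD[:2]; print('dock x,y',c*q[0]+n*q[1],-n*q[0]+c*q[1])
p=T(PD,[(110,-55,0)])[0]; print(plan(s,[p[0],p[1],.029],PD[2]))
```

```text
11.65 [0.61269724 0.13037993 0.03729765] [-2.63069954 -0.08544078  6.62594473] 0.22866099499938258 31.677381992340088
dock x,y 0.1404889188184387 -0.05237626960849215
(array([0.0027, 0.0305, 0.0082]), np.float64(-0.0008))
```

Tab gripped (19.5 mm wide). It stands at dock x ≈ 140 mm, so about 31 mm of travel remains.

Emit:
{"fn": "jog_arm", "kwargs": {
  "moves": [
    [[0, 0.003, 0, 0, -1], [0, 0.007, 0, 0, -1], [0, 0.011, 0, 0, -1], [0, 0.015, 0, 0, -1], [0, 0.019, 0, 0, -1], [0, 0.022, 0, 0, -1], [0, 0.025, 0, 0, -1], [0, 0.027, 0, 0, -1], [0, 0.027, 0, 0, -1]]
  ]
}}

```text
t: 12.55
tool_pos: [0.5863, 0.1323, 0.0373]
tool_rot: [-2.156, 2.279, -0.002]
wrist_force: [0.5, 1.2, 6.3]
grip_width: 0.226
finger_force: 31.8
```

Emit:
{"fn": "jog_arm", "kwargs": {
  "moves": [
    [[0, 0.0015, 0, 0, -1], [0, 0.003, 0, 0, -1], [0, 0.0045, 0, 0, -1], [0, 0.006, 0, 0, -1], [0, 0.006, 0, 0, -1]]
  ]
}}

```text
t: 13.05
tool_pos: [0.5806, 0.1327, 0.0373]
tool_rot: [-2.156, 2.279, -0.002]
wrist_force: [1.1, 1.3, 7.8]
grip_width: 0.226
finger_force: 31.7
```

Emit:
{"fn": "jog_arm", "kwargs": {
  "moves": [
    [[0, 0.001, 0, 0, -1], [0, 0.002, 0, 0, -1], [0, 0.003, 0, 0, -1], [0, 0.004, 0, 0, -1], [0, 0.004, 0, 0, -1]]
  ]
}}

```text
t: 13.55
tool_pos: [0.58, 0.1329, 0.0375]
tool_rot: [-2.154, 2.275, -0.007]
wrist_force: [17.2, -5.8, -3.6]
grip_width: 0.228
finger_force: 31.3
```

The keeper is at its stop after 33 mm of travel (force jump to 17 N). Relax, release, lift.

Emit:
{"fn": "jog_arm", "kwargs": {
  "moves": [
    [[0, -0.0035, 0, 0, -1], [0, -0.0035, 0, 0, -0.2], [0, -0.0035, 0, 0, -0.2], [0, -0.0035, 0, 0, -0.2], [0, -0.0035, 0, 0, -0.2], [0, -0.0035, 0, 0, -0.2], [0, -0.0035, -0.04, 0, -0.2], [0, -0.0035, -0.09, 0, -0.2], [0, -0.0035, -0.14, 0, -0.2], [0, -0.1, -0.16, 0, -0.2], [0, -0.1, -0.16, 0, -0.2], [0, -0.1, -0.16, 0, -0.2]]
  ]
}}

```text
t: 14.75
tool_pos: [0.6793, 0.1261, 0.1959]
tool_rot: [-2.156, 2.282, -0.003]
wrist_force: [-0.9, 0.2, -1.6]
grip_width: 0.402
finger_force: 0.0
```

Run:
```python
from fit import *; from rig import arm,eyes
np.set_printoptions(precision=2,suppress=True)
s=arm.observe(); print(s['t'],s['tool_pos'],s['wrist_force'],s['grip_width'])
s0=dict(np.load('scene0.npz'))
d=eyes.read_camera('scene')
def c(f,lo,hi,b):
    p=np.argwhere(blob(f,lo,hi,b))[:,::-1]; return len(p),p.mean(0) if len(p) else None
for f in (s0['frame'],d['frame']): print('tab',c(f,(20,110,60),(36,255,255),(270,160,325,205)))
print('handle',c(d['frame'],(0,150,50),(6,255,255),(235,170,265,200)))
print('pred tab centre v=0,4,36',[proj(d,T(PD,[(145-v,-55,30)])[0]) for v in(0,4,36)],'handle',proj(d,T(PD,[(0,-140,30)])[0]))
# plate rear edge: bright silver pixels along channel middle lines
for x in(-20,20):
    print(x,[(y,d['frame'][tuple(np.round(proj(d,T(PD,[(x,y,8)])[0])).astype(int)[::-1])].tolist()) for y in range(-56,-28,3)])
```

```text
14.75 [0.68 0.13 0.2 ] [-0.86  0.16 -1.62] 0.40153650699293164
tab (56, array([306.96, 184.36]))
tab (63, array([299.06, 180.87]))
handle (94, array([250.98, 184.55]))
pred tab centre v=0,4,36 [array([310.61, 187.15]), array([309.39, 186.55]), array([299.78, 181.78])] handle [252.01 185.12]
-20 [(-56, [109, 150, 113]), (-53, [111, 151, 113]), (-50, [136, 154, 133]), (-47, [183, 187, 176]), (-44, [200, 200, 191]), (-41, [229, 228, 222]), (-38, [215, 212, 203]), (-35, [215, 212, 203]), (-32, [129, 126, 119]), (-29, [129, 126, 119])]
20 [(-56, [180, 176, 169]), (-53, [199, 195, 187]), (-50, [206, 202, 194]), (-47, [211, 208, 200]), (-44, [225, 223, 218]), (-41, [225, 223, 218]), (-38, [223, 223, 215]), (-35, [187, 183, 175]), (-32, [157, 154, 147]), (-29, [119, 114, 101])]
```

The tab now sits where the shut position (36 mm) predicts, the plate's rear edge is at home, and the robot is clear. Handing in.

```bash
python3 -c "
from rig import workorder
print(workorder.close_job())"
```

```text
the job is handed in; nothing more can be done
None
```

The carrier and cast are in the dock against the end stop, the keeper is shut behind them and the robot is clear; I handed the job in after about 15 s of robot time, but no verdict came back.

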